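# Load the punch and wedge the die plate open

## Robot

A 7-joint arm with a two-finger parallel gripper is mounted at the origin on the work surface. World frame = base frame: x ahead of the robot, y to its left, z up, the work surface at z = 0. Lengths are in m, angles in rad, forces in N, time in s.
With the tool pointing down it reaches from about 0.4 to 0.85 m from the base axis. Payload 4.5 kg.
Tool frame: the origin (TCP) lies at the very end of the fingers, on their centre line; the grasp point (between the pads) lies 19 mm behind it; z points along the fingers, y is the line along which they close (so a half turn about z gives the same grasp; the last joint's range is limited). The gripper opens to 88 mm and grips with 3 to 60 N. Pads are 18 mm wide; open, the fingers measure 123 mm over their backs; the gripper's body (75 mm by 187 mm) begins 45 mm behind the grasp point.
Start: joints at [-1.141, 0.689, -0.195, 1.565, 0.157, 0.902, -0.215], TCP at [0.241, 0.577, 0.239] pointing down, gripper open.
Joint ranges: [-3.01, 3.01], [-0.46, 2.08], [-1.47, 1.51], [0.13, 2.56], [-1, 4.14], [0.04, 2.09], [-2.66, 2.66]. Speed limits (rad/s): [2.57, 2.57, 3.14, 3.14, 3.14, 3.14, 3.14].

## Interface

Orientations are given as a unit quaternion [x, y, z, w].
In Python, from plant import r, eyes, nets gives the robot as it stands.
- The arm moves only by the shell command python3 -m pendant 'ROWS' [FORCE]. ROWS is JSON, a list of rows, each an object of numbers: "claw": the opening, from 0 (shut) to 1 (fully open); "dx", "dy", "dz": the shift along the world's x, y, z in mm; "twist": the turn about the world's z in rad. In form: [{"claw": .., "dx": .., "dy": .., "dz": .., "twist": ..}, ...]. A call has 1 to 8 rows; each row is the pose to reach, as a shift and turn from the pose commanded when the call began; what a row does not reach only later rows make up. A row lasts 1/10 s, in which the tool goes at most 50 mm and 8.59 degrees, less where a joint would pass 70% of its speed; a pose out of reach is approached as far as the arm can. A call with a gripper value outside its range is refused whole. The fingers move at their own pace and stop on an object; FORCE is the grip in N (left out, the last holds). Time passes only in rows, so rows that repeat a pose let the fingers close. It gives the time, the measured TCP pose, the force, the opening and the grip force at its end, in the units of the state.
- r.get_state(): the state, without advancing time (a new reading comes with each control period).
- eyes.snapshot(name): name is "scene" or "top" or "wrist"; returns (picture, depth): 384x512x3 uint8, blue, green, red; 384x512 float32, m along the optical axis (not along the pixel's ray), 0 where there is no reading.
- eyes.camera_info(name): a dict with "K" (3x3 intrinsics, pixels), "world_to_cam" (4x4, takes a point from world to camera coordinates); the wrist camera has in their place "T_tool_cam" (4x4, takes a point from camera to tool coordinates, whose origin is the TCP and whose axes are the flange's). Camera axes: x right, y down, z forward; pixel columns grow to the right and rows downward; lengths in m; the calibration is good to about 2 mm. A picture is of the moment at which its call begins: read the wrist's pose just before it. camera_info takes no time and is no camera call.
- r.finish_job(): hands the job in; it is judged then, once.
Trained networks look in the newest picture that a camera, given by its name, has taken for a name from the list of things; names that differ only in an ending like _2 or _b are one class to them, and where a whole thing is asked for, a point or a joint stands for the part that bears it (a point fixed in the world has none). Each returns a list of dicts, best first, with "confidence" (0 to 1); they miss things now and then, are a little off and sometimes report something else, mostly with a low value. They report only what shows in the picture. A call takes as long as a camera call. They do not tell look-alikes from the thing itself.
- nets.spot_in(camera, query): "box" ([left, top, width, height] as shares, 0 to 1, of the picture: columns of its width, rows of its height, round what is visible of it).
- nets.place_of(camera, query): "position" ([column, row] as shares, 0 to 1, of the picture: columns of its width, rows of its height: a listed point, or the origin of a listed thing).
The state is a dict: "clock": time; "q": joint angles; "qd": joint speeds; "joint_torque": joint torques, N m; "tool_pos": TCP position; "eef_rot": TCP orientation; "contact_force": force on the tool from outside, world axes, zero at the start; "moment": the same for the moment, N m; "opening": opening from 0.0 (shut) to 1.0 (fully open); "finger_force": force on a finger pad.
Only numpy, scipy, OpenCV 4.12 (cv2) and the standard library are available. Lean on these libraries where they do the work, as an engineer would, in place of code of your own. Each camera call takes 0.05 s, during which the arm holds its last target. There are 200 camera calls.

## Task

Get the disc-cutting die ready for sheet metal: take the steel punch out of its wooden stand and push it all the way down into the brass tube on the die's plate. Then slide the steel wedge, thin end first, into the slot under the front of the plate until the plate just lifts off its base by about 3 or 4 mm (never more than a centimetre); lift it with the wedge only, and finish while still holding the wedge there so that the plate stays up on it. Leave the glass jar and the white soldering block where they are.

Things in the scene. Friction and masses are not known exactly. Their poses are not given: they have to be found in the camera images.
- die: Die set screwed to the bench, yaw within 0.3 rad. Dark steel base 195 mm long (x -135 to +60), 110 mm wide, 12 mm high; origin on the bench below the tube; z up; its front (-x) is a bare flat apron 90 mm long. Two rests on it, 8 mm high (y 25 to 50 mm either side, x -45 to +45 mm), carry the plate. Two guide pillars behind the tube (x +28, y -37.5 and +37.5 mm) reach 56 mm above the bench.
- guide_plate (a joint): Height of the aluminium plate above its rests, m: 0 = resting, at most 0.030. The plate is 90 mm in x, 100 mm wide, 15 mm thick, 0.35 to 0.6 kg, centred over the die's origin; at rest its underside is 20 mm above the bench. It can only slide up, freely, and falls back by its weight.
- tube_mouth (a point): Centre of the open top of the upright brass tube on the middle of the plate (77 mm above the bench while the plate is down). Bore about 14 mm wide, slightly flared at the mouth, closed at the bottom, 38 mm deep; outside diameter 23 mm, 27 mm at the mouth. Moves up with the plate.
- slot (a point): Middle of the slot's entrance below the plate's front edge, on the base's top face (12 mm above the bench). The slot is 50 mm wide between the rests, 8 mm high, and runs along the die's x axis; the wedge goes in towards the die's +x.
- wedge_grip (a point): Centre of the upright block at the thick end of the loose steel wedge (0.2 to 0.3 kg). Block: 30 mm long (x), 24 mm wide (y, grip here), 45 mm high; this point is 22.5 mm above the wedge's flat underside. Wedge: 120 mm long, 24 mm wide; its own +x points to the thin end, z up. It starts flat on the bench beside the die, thin end pointing away from the robot within 0.5 rad.
- wedge_tip (a point): Middle of the wedge's thin end, at its underside: 105 mm ahead (wedge +x) of wedge_grip and 22.5 mm below it. The taper is 4 mm high here and rises 1 mm in 5 to 22 mm at the block, 90 mm behind. Flat on the base it meets the plate with the tip 20 mm inside the slot, then lifts it 1 mm for each further 5 mm.
- punch_mid (a point): Half-way up the loose steel punch, an upright round rod 80 mm long (0.08 kg): lower 58 mm 10 mm in diameter, then a plain round head, 16 mm in diameter, 22 mm high. This point is 40 mm above the lower end; the head's middle is 29 mm above this point. z points to the head. It starts standing in the stand, this point 50 mm above the bench.
- punch_tip (a point): Centre of the punch's lower end. Fully in the tube it stands 38 mm below tube_mouth, and the head's underside stays 20 mm above the mouth.
- stand: Dark wooden block screwed to the bench on the other side of the die from the wedge, 70 x 70 mm, 35 mm high, with one 12 mm hole in its middle, 25 mm deep, that holds the punch. Origin: centre of its underside.
- jar: Closed glass jar, 60 mm across, 75 mm high, a bystander. Origin: centre of its underside.
- solder_block: White soldering block, 70 x 140 x 30 mm, a bystander. Origin: centre of its underside.
Mind the look-alikes: they are no part of the job. What is meant by the die is not turquoise, and is the smaller of those in its own colour. What is shaped like the part that bears wedge_grip but turquoise is not meant.

How it is judged:
By the outcome, as a careful person would: the job done as asked, in the order asked, and still so for the second after the job is handed in, while the arm keeps its last pose, push and grip.
It also fails if it takes over 59 s, if anything falls off the work surface, if the arm or the gripper's body presses on something with over 40 N, if the wrist force passes 120 N, or if a joint passes its speed limit or range.

## Working session

There is one attempt and no reset: what is moved stays moved. The work goes in short steps, Python scripts to look and compute and a shell command to move; the robot and the scene stay as the last step left them, time stands still between calls to the robot, and variables do not carry over. Pictures are saved under pics/ and viewed, at most 10 in all, crops included, and the job is handed in when it is done.

```bash
ls; mkdir -p pics; cat > h.py <<'E'
import numpy as np,cv2
from plant import r,eyes,nets
from scipy.spatial.transform import Rotation as R
def cam(name):
    i=eyes.camera_info(name);K=np.array(i["K"])
    if name=="wrist":
        s=r.get_state();T=np.eye(4);T[:3,:3]=R.from_quat(s["eef_rot"]).as_matrix();T[:3,3]=s["tool_pos"]
        return K,T@np.array(i["T_tool_cam"])
    return K,np.linalg.inv(np.array(i["world_to_cam"]))
def ray(K,T,u,v,z):
    "pixel -> world point on plane z"
    d=T[:3,:3]@np.linalg.solve(K,[u,v,1.]);o=T[:3,3];return o+d*(z-o[2])/d[2]
def cloud(K,T,D):
    v,u=np.mgrid[:384,:512];P=np.stack([(u-K[0,2])/K[0,0]*D,(v-K[1,2])/K[1,1]*D,D],-1)
    return P@T[:3,:3].T+T[:3,3]
def proj(K,T,p):
    c=np.linalg.inv(T)@np.r_[p,1];return (K@c[:3])[:2]/c[2]
def look(name,f=None):
    K,T=cam(name);im,D=eyes.snapshot(name)
    if f: cv2.imwrite(f"pics/{f}.png",im)
    return K,T,im,D
E
python3 - <<'E'
from h import *
Z=dict(die=0,guide_plate=.03,tube_mouth=.077,slot=.012,wedge_grip=.0225,wedge_tip=0,punch_mid=.05,stand=0,jar=0,solder_block=0)
for c in ("top","scene"):
    K,T,im,D=look(c,c)
    for q,z in Z.items():
        if q=="guide_plate":continue
        for d in nets.place_of(c,q):
            u,v=d["position"][0]*512,d["position"][1]*384
            print(c,q,round(d["confidence"],2),np.round([u,v]),np.round(ray(K,T,u,v,z),3))
s=r.get_state();print(s)
E
python3 -c "
import cv2;a=cv2.imread('pics/top.png');b=cv2.imread('pics/scene.png');cv2.imwrite('pics/ts.png',cv2.resize(cv2.vconcat([a,b]),(400*1,600)))"
```

```text
pics
top die 0.85 [263. 156.] [ 0.663 -0.073  0.   ]
top die 0.73 [322. 249.] [ 0.367 -0.262  0.   ]
top die 0.6 [210. 244.] [0.378 0.086 0.   ]
top tube_mouth 0.96 [330. 248.] [ 0.37  -0.274  0.077]
top tube_mouth 0.82 [209. 241.] [0.384 0.084 0.077]
top tube_mouth 0.79 [262. 153.] [ 0.655 -0.07   0.077]
top slot 0.97 [263. 172.] [ 0.608 -0.073  0.012]
top slot 0.91 [326. 260.] [ 0.334 -0.273  0.012]
top slot 0.78 [202. 263.] [0.32  0.11  0.012]
top wedge_grip 0.85 [326. 197.] [ 0.53  -0.274  0.022]
top wedge_grip 0.61 [364. 193.] [ 0.546 -0.394  0.022]
top wedge_tip 0.89 [390. 209.] [ 0.498 -0.481  0.   ]
top wedge_tip 0.56 [316. 171.] [ 0.617 -0.247  0.   ]
top punch_mid 0.36 [155. 191.] [0.536 0.259 0.05 ]
top stand 0.91 [160. 192.] [0.538 0.251 0.   ]
top stand 0.17 [159. 190.] [0.546 0.257 0.   ]
top solder_block 0.83 [335. 140.] [ 0.722 -0.308  0.   ]
scene die 0.79 [320. 196.] [0.388 0.082 0.   ]
scene die 0.79 [223. 135.] [ 0.379 -0.273  0.   ]
scene die 0.6 [351. 276.] [0.539 0.259 0.   ]
scene die 0.55 [217. 235.] [ 0.65  -0.067  0.   ]
scene tube_mouth 0.98 [222. 116.] [ 
[... 804 characters left out ...]
,  0.6891109 , -0.19460001,  1.56529764,  0.15729493,
        0.90251857, -0.21509993]), 'qd': array([ 1.76141269e-05, -2.75527959e-04,  6.65832685e-04, -9.36223528e-05,
       -9.82885012e-04,  1.56756962e-03,  1.22312121e-03]), 'joint_torque': array([-3.42451331e-04, -5.27503896e+01, -1.26755677e+00, -1.53746277e+01,
       -5.19183779e-02, -5.46915799e-04,  5.35778508e-05]), 'tool_pos': array([0.24094434, 0.57670763, 0.23873654]), 'eef_rot': array([ 1.96597198e-01,  9.80484340e-01,  2.47710660e-05, -1.23840071e-06]), 'contact_force': array([-0.86817933, -0.15410619, -0.55935222]), 'moment': array([ 0.01713119,  0.02538484, -0.0264462 ]), 'finger_force': 0.0, 'opening': 1.0012998792209242}
```

View pics/top.png

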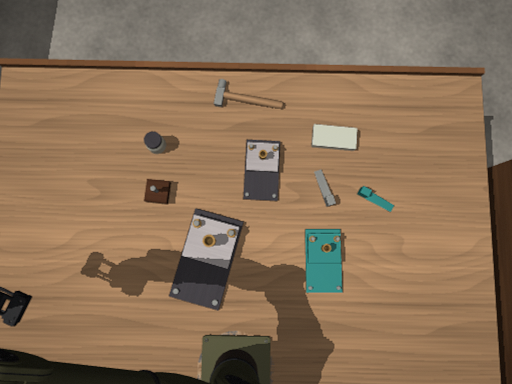

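View pics/scene.png

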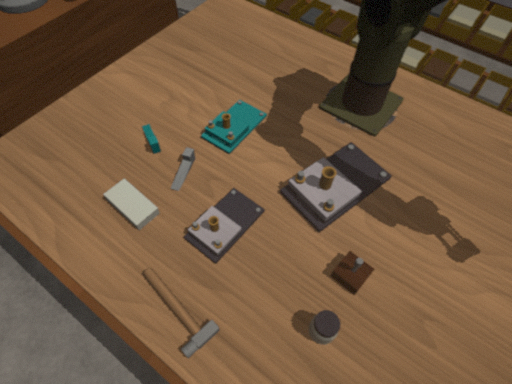

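The right die is the small dark one at top-view pixel (263,155). The grey wedge is at (326,190) and the stand with the punch at (158,191). The turquoise set and the large dark die are decoys. I'm moving above the punch.

```bash
python3 -m pendant '[{"claw":1,"dx":299,"dy":-322,"dz":-20,"twist":0.39},{"claw":1,"dx":299,"dy":-322,"dz":-20,"twist":0.39},{"claw":1,"dx":299,"dy":-322,"dz":-20,"twist":0.39},{"claw":1,"dx":299,"dy":-322,"dz":-20,"twist":0.39},{"claw":1,"dx":299,"dy":-322,"dz":-20,"twist":0.39},{"claw":1,"dx":299,"dy":-322,"dz":-20,"twist":0.39},{"claw":1,"dx":299,"dy":-322,"dz":-20,"twist":0.39},{"claw":1,"dx":299,"dy":-322,"dz":-20,"twist":0.39}]' 30
cat > m.py <<'E'
import sys
from h import *
f=sys.argv[1]
K,T,im,D=look("wrist",f)
print("tool",np.round(r.get_state()["tool_pos"],4),np.round(r.get_state()["eef_rot"],3),r.get_state()["clock"])
P=cloud(K,T,D)
for a in sys.argv[2:]:
    q,z=a.split(":")
    for d in nets.place_of("wrist",q):
        u,v=d["position"][0]*512,d["position"][1]*384
        print(q,round(d["confidence"],2),np.round([u,v]),np.round(ray(K,T,u,v,float(z)),4))
np.savez("last.npz",P=P,im=im,D=D,K=K,T=T)
E
python3 m.py w1 punch_mid:.05 stand:0 punch_tip:.01
```

```text
clock: 1.8
tool_pos: [0.5142, 0.2822, 0.2207]
eef_rot: [0.003, 1.0, 0.0, 0.0]
contact_force: [0.8, 0.8, 0.3]
opening: 1.0
finger_force: 0.0
tool [0.5219 0.2715 0.2197] [ 0.01   1.    -0.004  0.003] 1.85
punch_mid 0.69 [235. 195.] [0.5345 0.2606 0.05  ]
stand 0.82 [237. 186.] [0.5354 0.2602 0.    ]
punch_tip 0.84 [234. 190.] [0.539  0.2562 0.01  ]
```

```bash
python3 -m pendant '[{"dx":0,"dy":0,"dz":0},{"dx":0}]'|head -2
cat > head.py <<'E'
# head circle and rings from last.npz depth cloud: args zlo zhi
import sys
from h import *
d=np.load("last.npz");P=d["P"];lo,hi=map(float,sys.argv[1:3])
m=((P[...,2]>lo)&(P[...,2]<hi)&(d["D"]>0)).astype(np.uint8)
n,L,S,C=cv2.connectedComponentsWithStats(m)
for i in range(1,n):
    if S[i,4]>40:
        Q=P[L==i];rc=cv2.minAreaRect((Q[:,:2]*1000).astype(np.float32))
        print(S[i,4],"px",np.round(C[i]),"mean",np.round(Q.mean(0),4),"rect",np.round(rc[0],1),np.round(rc[1],1),round(rc[2],1))
E
python3 m.py w2 punch_mid:.05 stand:0 punch_tip:.01; python3 head.py .08 .1; python3 head.py .03 .04
```

```text
tool [0.5124 0.2845 0.2206] [ 0.003  1.     0.001 -0.   ] 2.05
punch_mid 0.61 [233. 198.] [0.5375 0.2585 0.05  ]
stand 0.92 [239. 186.] [0.5351 0.2637 0.    ]
punch_tip 0.56 [236. 200.] [0.5521 0.2589 0.01  ]
punch_tip 0.55 [234. 189.] [0.5361 0.2567 0.01  ]
538 px [53. 59.] mean [0.3879 0.0974 0.0903] rect [388.   93.7] [15.7 32.9] 69.0
324 px [28. 52.] mean [0.3822 0.0769 0.0918] rect [382.5  78.2] [ 9.2 19.3] 72.6
154 px [100. 114.] mean [0.4373 0.1277 0.0807] rect [437.4 127.7] [15.7 15.7] 67.7
180 px [231. 207.] mean [0.5364 0.2595 0.0887] rect [537.4 259.2] [15.3 15. ] 83.4
405 px [140.  79.] mean [0.4    0.1553 0.0354] rect [403.2 154.6] [  1.9 127.3] 75.3
2605 px [235. 193.] mean [0.535  0.2595 0.0346] rect [537.7 259.1] [70.  70.5] 84.6validation failed for argument at $[0]...
```

View pics/w2.png

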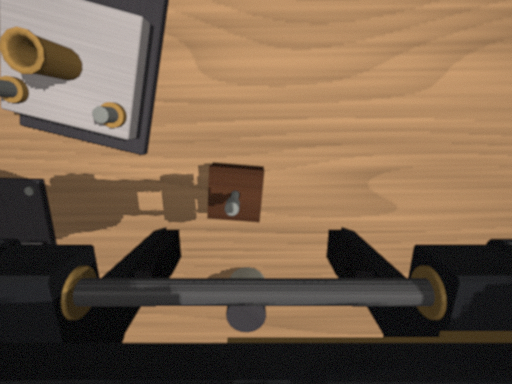

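```bash
python3 -m pendant '[{"claw":1,"dx":25,"dy":-25.5,"dz":-40,"twist":0},{"claw":1,"dx":25,"dy":-25.5,"dz":-80,"twist":0},{"claw":0.6,"dx":25,"dy":-25.5,"dz":-120,"twist":0},{"claw":0.5,"dx":25,"dy":-25.5,"dz":-145,"twist":0},{"claw":0.5,"dx":25,"dy":-25.5,"dz":-145,"twist":0}]' 30; python3 m.py w3; python3 head.py .07 .1
```

```text
clock: 2.7
tool_pos: [0.5347, 0.2587, 0.0724]
eef_rot: [0.001, 1.0, -0.001, -0.003]
contact_force: [-0.9, 1.4, 0.1]
opening: 0.754
finger_force: 0.0
tool [0.5362 0.2594 0.0746] [ 0.002  1.    -0.    -0.001] 2.75
202 px [ 3. 69.] mean [0.4392 0.1346 0.0721] rect [438.9 134.3] [ 5.2 13.8] 79.9
1065 px [184. 247.] mean [0.5296 0.2229 0.0882] rect [531.3 224.1] [24.2 11.7] 36.5
1072 px [324. 247.] mean [0.5298 0.2977 0.088 ] rect [531.6 296.5] [12.1 24.5] 53.0
940 px [252. 254.] mean [0.5351 0.2592 0.0858] rect [537.4 259.2] [15.3 15.6] 81.3
```

```bash
python3 -m pendant '[{"claw":0.5,"dx":0.5,"dy":0,"dz":-15,"twist":0},{"claw":0.4,"dx":0.5,"dy":0,"dz":-15,"twist":0},{"claw":0,"dx":0.5,"dy":0,"dz":-15,"twist":0},{"claw":0,"dx":0.5,"dy":0,"dz":-15,"twist":0},{"claw":0,"dx":0.5,"dy":0,"dz":-15,"twist":0},{"claw":0,"dx":0.5,"dy":0,"dz":-15,"twist":0},{"claw":0,"dx":0.5,"dy":0,"dz":-15,"twist":0},{"claw":0,"dx":0.5,"dy":0,"dz":-15,"twist":0}]' 30
```

```text
clock: 3.55
tool_pos: [0.5387, 0.2585, 0.061]
eef_rot: [0.003, 1.0, 0.0, 0.0]
contact_force: [-0.2, 0.2, 3.3]
opening: 0.164
finger_force: 30.0
```

```bash
python3 -m pendant '[{"claw":0,"dx":0,"dy":0,"dz":50,"twist":0},{"claw":0,"dx":0,"dy":0,"dz":100,"twist":0},{"claw":0,"dx":10,"dy":-50,"dz":130,"twist":0},{"claw":0,"dx":22,"dy":-100,"dz":140,"twist":0},{"claw":0,"dx":33,"dy":-150,"dz":140,"twist":0},{"claw":0,"dx":44,"dy":-200,"dz":140,"twist":0},{"claw":0,"dx":56,"dy":-250,"dz":140,"twist":0},{"claw":0,"dx":70,"dy":-300,"dz":140,"twist":0}]' 30
python3 -m pendant '[{"claw":0,"dx":15,"dy":-32,"dz":0,"twist":0},{"claw":0,"dx":15,"dy":-32,"dz":0,"twist":0},{"claw":0,"dx":15,"dy":-32,"dz":0,"twist":0}]'
python3 m.py w4 tube_mouth:.077 slot:.012 die:0; python3 head.py .07 .085;python3 head.py .045 .065;python3 head.py .032 .039; python3 head.py .009 .015
```

```text
clock: 4.35
tool_pos: [0.6037, -0.0278, 0.2004]
eef_rot: [0.003, 1.0, -0.0, -0.0]
contact_force: [1.2, 0.9, -0.8]
opening: 0.165
finger_force: 30.0
clock: 4.65
tool_pos: [0.6187, -0.0584, 0.2]
eef_rot: [0.004, 1.0, 0.0, -0.001]
contact_force: [0.3, 1.5, -1.6]
opening: 0.169
finger_force: 30.0
tool [ 0.6185 -0.0565  0.2002] [ 0.003  1.     0.001 -0.001] 4.7
tube_mouth 0.67 [243. 219.] [ 0.652 -0.068  0.077]
slot 0.59 [247. 167.] [ 0.6062 -0.0644  0.012 ]
die 0.96 [245. 200.] [ 0.6543 -0.0681  0.    ]
die 0.57 [255. 233.] [ 0.7023 -0.0553  0.    ]
187 px [238. 220.] mean [ 0.653  -0.0738  0.0754] rect [652.9 -73.5] [15.9 25.7] 85.9
1872 px [419.  10.] mean [0.4496 0.1035 0.0506] rect [448.5  89.1] [106.1  21.6] 82.4
73 px [33. 84.] mean [ 0.5109 -0.2862  0.0455] rect [ 510.7 -284.5] [10.3 19.7] 31.7
112 px [44. 95.] mean [ 0.5218 -0.2764  0.0455] rect [ 523.1 -275.8] [18.  17.2] 39.8
84 px [242. 205.] mean [ 0.6433 -0.07    0.0547] rect [644.4 -69.9] [ 6.2 19.7] 4.2
53 px [241. 218.] mean [ 0.6589 -0.0713  0.0557] rect [658.4 -71.8] [10.4  2.9] 63.4
157 px [506. 232.] mean [0.6819 0.24
[... 553 characters left out ...]
] 61.5
814 px [60.  4.] mean [ 0.4271 -0.2639  0.0114] rect [ 427.5 -261. ] [109.7   8.5] 89.5
347 px [360.  43.] mean [0.4685 0.0641 0.0123] rect [467.5  62.7] [155.9   2.9] 75.4
266 px [490. 105.] mean [0.535  0.2243 0.012 ] rect [535.  224.4] [ 3.2 69.6] 84.4
671 px [ 85. 135.] mean [ 0.5656 -0.2613  0.012 ] rect [ 549.9 -269.9] [96.6 25.6] 17.9
6801 px [246. 132.] mean [ 0.5639 -0.0655  0.0116] rect [602.7 -67.3] [110.1 169.2] 87.9
172 px [483. 220.] mean [0.6806 0.2497 0.0121] rect [685.2 254.3] [25.1 58.2] 69.9
238 px [ 84. 230.] mean [ 0.6915 -0.286   0.0119] rect [ 690.1 -294.4] [140.3  20.9] 76.9
175 px [254. 315.] mean [ 0.83   -0.057   0.0125] rect [829.9 -56.8] [101.5   3.1] 80.8
```

View pics/w4.png

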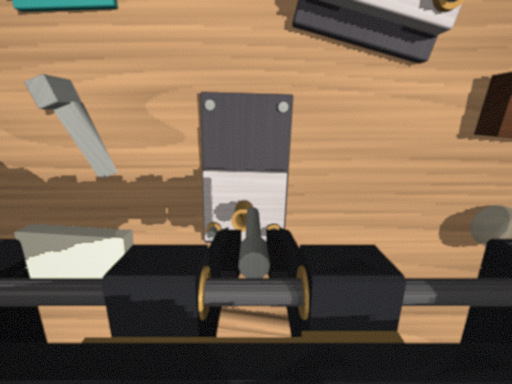

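```bash
cat > pun.py <<'E'
from h import *
K,T,im,D=look("wrist");P=cloud(K,T,D);t=r.get_state()["tool_pos"];print(t.round(4))
for z in np.arange(-.05,0.01,.01):
    m=(abs(P[...,2]-t[2]-z)<.005)&(D>0)&(np.hypot(P[...,0]-t[0],P[...,1]-t[1])<.02)
    if m.sum()>5:
        Q=P[m]; print(round(z,3),m.sum(),"min",(Q.min(0)-t).round(4),"max",(Q.max(0)-t).round(4))
E
python3 pun.py
```

```text
[ 0.6187 -0.0557  0.2006]
-0.05 29 min [-0.0059 -0.0031 -0.0506] max [-0.001   0.0061 -0.0451]
-0.04 58 min [-0.0059 -0.0037 -0.0449] max [-0.0004  0.006  -0.0352]
-0.03 68 min [-0.006  -0.0035 -0.0349] max [-0.0013  0.0059 -0.0251]
-0.02 80 min [-0.006  -0.0032 -0.0249] max [-0.0016  0.0063 -0.0151]
-0.01 89 min [-0.0062 -0.0029 -0.0148] max [-0.0025  0.006  -0.0051]
0.0 210 min [-0.0104 -0.0173 -0.005 ] max [-0.0019  0.0172  0.005 ]
```

```bash
python3 -m pendant '[{"claw":0,"dx":34.8,"dy":-14.7,"dz":0,"twist":0},{"claw":0,"dx":34.8,"dy":-14.7,"dz":-40,"twist":0},{"claw":0,"dx":34.8,"dy":-14.7,"dz":-63,"twist":0},{"claw":0,"dx":34.8,"dy":-14.7,"dz":-63,"twist":0},{"claw":0,"dx":34.8,"dy":-14.7,"dz":-63,"twist":0}]' 30
python3 m.py w5 tube_mouth:.077; python3 pun.py; python3 head.py .068 .08; python3 head.py .032 .037
python3 -c "
import cv2;cv2.imwrite('pics/w5c.png',cv2.resize(cv2.imread('pics/w5.png')[150:320,150:370],None,fx=3,fy=3))"
```

```text
clock: 5.4
tool_pos: [0.6539, -0.0713, 0.1379]
eef_rot: [0.002, 1.0, 0.0, -0.0]
contact_force: [0.1, -0.2, -0.4]
opening: 0.166
finger_force: 30.0
tool [ 0.6547 -0.0714  0.1389] [0.002 1.    0.    0.001] 5.45
tube_mouth 0.9 [257. 209.] [ 0.6543 -0.0672  0.077 ]
[ 0.655  -0.0718  0.1395]
-0.05 25 min [-0.0057 -0.0032 -0.0503] max [-0.0025  0.0053 -0.0455]
-0.04 64 min [-0.0057 -0.0038 -0.0449] max [-0.0005  0.0059 -0.0352]
-0.03 66 min [-0.0057 -0.0036 -0.0349] max [-0.0011  0.0057 -0.0251]
-0.02 81 min [-0.0059 -0.0033 -0.0248] max [-0.0009  0.0062 -0.0151]
-0.01 92 min [-0.0063 -0.003  -0.0148] max [-0.0012  0.0064 -0.0051]
0.0 218 min [-0.0103 -0.0173 -0.0049] max [-0.0012  0.0174  0.005 ]
421 px [255. 205.] mean [ 0.6511 -0.0688  0.0756] rect [652.2 -69.1] [25.  23.5] 83.5
218 px [10. 41.] mean [ 0.5203 -0.2712  0.0344] rect [ 520.9 -271.6] [17.7 36. ] 73.2
7003 px [254. 182.] mean [ 0.6423 -0.0691  0.0346] rect [653.  -69.1] [100.2  90. ] 88.0
```

View pics/w5c.png

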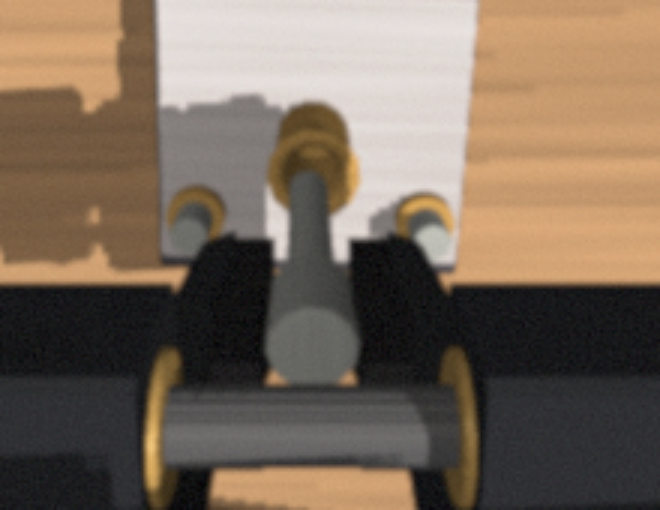

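```bash
python3 -m pendant '[{"claw":0,"dx":0,"dy":0,"dz":-8,"twist":0},{"claw":0,"dx":0,"dy":0,"dz":-16,"twist":0},{"claw":0,"dx":0,"dy":0,"dz":-22,"twist":0},{"claw":0,"dx":0,"dy":0,"dz":-22,"twist":0}]' 30
```

```text
clock: 5.95
tool_pos: [0.653, -0.0719, 0.1142]
eef_rot: [0.003, 1.0, 0.0, -0.001]
contact_force: [0.6, 0.3, -1.6]
opening: 0.164
finger_force: 30.0
```

Tip is 13 mm inside with no contact force.

```bash
python3 -m pendant '[{"claw":0,"dx":0,"dy":0,"dz":-8,"twist":0},{"claw":0,"dx":0,"dy":0,"dz":-16,"twist":0},{"claw":0,"dx":0,"dy":0,"dz":-23,"twist":0},{"claw":0,"dx":0,"dy":0,"dz":-27,"twist":0},{"claw":0,"dx":0,"dy":0,"dz":-28,"twist":0},{"claw":0,"dx":0,"dy":0,"dz":-28,"twist":0}]' 30
```

```text
clock: 6.55
tool_pos: [0.6559, -0.072, 0.0898]
eef_rot: [0.003, 1.0, 0.0, 0.002]
contact_force: [-0.8, 1.7, 12.6]
opening: 0.164
finger_force: 30.0
```

```bash
python3 -m pendant '[{"claw":0,"dx":0,"dy":0,"dz":-1,"twist":0},{"claw":0.5,"dx":0,"dy":0,"dz":0,"twist":0},{"claw":0.5,"dx":0,"dy":0,"dz":0,"twist":0},{"claw":0.5,"dx":0,"dy":0,"dz":0,"twist":0},{"claw":0.5,"dx":0,"dy":0,"dz":40,"twist":0},{"claw":0.5,"dx":-10,"dy":0,"dz":90,"twist":0},{"claw":0.8,"dx":-50,"dy":-20,"dz":110,"twist":0},{"claw":1,"dx":-90,"dy":-50,"dz":110,"twist":0}]' 30
python3 m.py w6 wedge_grip:.0225 wedge_tip:0; python3 head.py .105 .13; python3 head.py .042 .048; python3 head.py .032 .038
python3 - <<'E'
from h import *
d=np.load("last.npz");P=d["P"];D=d["D"]
m=(D>0)&(np.hypot(P[...,0]-.54,P[...,1]+.27)<.12)&(P[...,1]<-.15)&(P[...,2]>.003)&(P[...,2]<.05)&(P[...,0]<.66)
n,L,S,C=cv2.connectedComponentsWithStats(m.astype(np.uint8));i=1+S[1:,4].argmax();Q=P[L==i]
rc=cv2.minAreaRect((Q[:,:2]*1000).astype(np.float32));print("wedge",S[i],np.round(rc[0],1),np.round(rc[1],1),rc[2])
E
```

```text
clock: 7.35
tool_pos: [0.5658, -0.1205, 0.2006]
eef_rot: [0.001, 1.0, 0.0, 0.004]
contact_force: [0.3, -1.8, -0.6]
opening: 0.659
finger_force: 0.0
tool [ 0.5538 -0.1303  0.1976] [ 0.006  1.    -0.004 -0.005] 7.4
wedge_grip 0.97 [118. 137.] [ 0.5167 -0.279   0.0225]
wedge_grip 0.59 [ 30. 161.] [ 0.5456 -0.39    0.0225]
wedge_tip 0.65 [159. 211.] [ 0.6192 -0.2487  0.    ]
92 px [301. 274.] mean [ 0.6465 -0.0716  0.1109] rect [647.7 -71.8] [ 6.5 15. ] 13.5
404 px [418.  56.] mean [0.4359 0.0489 0.0452] rect [443.6  61.8] [148.7  41.7] 58.1
53 px [73. 17.] mean [ 0.4004 -0.295   0.0448] rect [ 400.4 -295.6] [ 5.3 11.4] 64.9
601 px [107. 139.] mean [ 0.5176 -0.2803  0.0446] rect [ 517.7 -280.6] [30.1 24.4] 19.9
569 px [ 15. 165.] mean [ 0.5463 -0.3894  0.0446] rect [ 546.6 -390.3] [30.2 24.9] 63.8
2972 px [113.  19.] mean [ 0.3994 -0.2611  0.0347] rect [ 398.9 -261.7] [ 34.2 101.7] 0.2
332 px [410.  56.] mean [0.4342 0.0467 0.035 ] rect [442.8  61.7] [150.2  45. ] 56.8
69 px [120. 135.] mean [ 0.514  -0.27    0.0349] rect [ 514.4 -269.6] [29.1  1.9] 17.8
126 px [ 29. 162.] mean [ 0.5446 -0.3809  0.0349] rect [ 543.6 -381.8] [35.5 17.4] 22.8
2886 px [283. 235.] mean [ 0.6395 -0.0816  0.0346] rect [653.  -69.2] [99.9 91.4] 88.0
wedge [  92  123   76   91 2504] [ 560.6 -266.7] [120.   25.4] 18.368946075439453
```

View pics/w6.png

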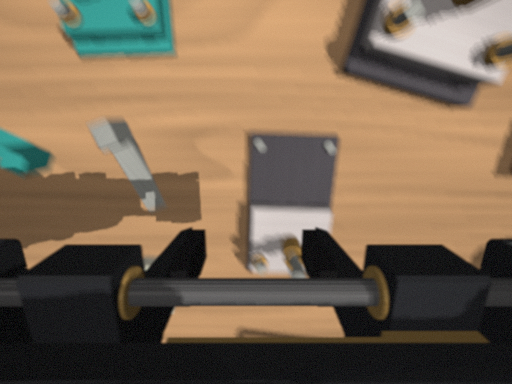

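```bash
python3 -m pendant '[{"claw":0.7,"dx":-12,"dy":-50,"dz":0,"twist":0.107},{"claw":0.7,"dx":-25,"dy":-100,"dz":-30,"twist":0.214},{"claw":0.7,"dx":-46,"dy":-150,"dz":-60,"twist":0.321},{"claw":0.7,"dx":-46,"dy":-160,"dz":-80,"twist":0.321},{"claw":0.7,"dx":-46,"dy":-160,"dz":-80,"twist":0.321},{"claw":0.7,"dx":-46,"dy":-160,"dz":-80,"twist":0.321}]' 30
python3 m.py w7 wedge_grip:.0225 wedge_tip:0; python3 head.py .042 .048
python3 - <<'E'
from h import *
d=np.load("last.npz");P=d["P"];D=d["D"]
m=(D>0)&(np.hypot(P[...,0]-.54,P[...,1]+.27)<.12)&(P[...,1]<-.15)&(P[...,2]>.003)&(P[...,2]<.05)&(P[...,0]<.66)
n,L,S,C=cv2.connectedComponentsWithStats(m.astype(np.uint8));i=1+S[1:,4].argmax();Q=P[L==i]
rc=cv2.minAreaRect((Q[:,:2]*1000).astype(np.float32));print("wedge",S[i],np.round(rc[0],1),np.round(rc[1],1),rc[2])
print(r.get_state()["tool_pos"],R.from_quat(r.get_state()["eef_rot"]).as_matrix()[:,1])
E
```

```text
clock: 8.1
tool_pos: [0.5181, -0.282, 0.1163]
eef_rot: [-0.156, 0.988, 0.001, -0.0]
contact_force: [-0.0, 0.9, -0.1]
opening: 0.699
finger_force: 0.0
tool [ 0.5194 -0.2808  0.1174] [-0.158  0.988  0.001  0.001] 8.15
wedge_grip 0.9 [254. 196.] [ 0.5164 -0.2802  0.0225]
wedge_grip 0.73 [130. 193.] [ 0.5496 -0.3907  0.0225]
wedge_tip 0.88 [ 53. 108.] [ 0.4991 -0.4829  0.    ]
wedge_tip 0.64 [253. 282.] [ 0.6191 -0.2478  0.    ]
50 px [349.  17.] mean [ 0.3645 -0.2597  0.0454] rect [ 364.5 -259.5] [8.8 2.2] 62.2
91 px [331.  36.] mean [ 0.3789 -0.2668  0.0449] rect [ 378.1 -265.7] [20.1  6.7] 68.0
54 px [368.  84.] mean [ 0.4003 -0.2281  0.0449] rect [ 399.6 -227.6] [12.3  5.7] 37.8
962 px [120. 196.] mean [ 0.5459 -0.3905  0.0446] rect [ 546.4 -390.9] [29.9 24.3] 61.5
911 px [253. 203.] mean [ 0.517  -0.2817  0.0445] rect [ 517.5 -281.6] [29.1 23.6] 17.6
wedge [ 239  177   28  101 2519] [ 557.  -268.2] [113.   24.1] 18.76363182067871
[ 0.51988669 -0.28025693  0.11839319] [-3.12844362e-01  9.49804398e-01  1.00920822e-04]
```

```bash
python3 -m pendant '[{"claw":0.6,"dx":-1,"dy":-0.5,"dz":-50,"twist":0},{"claw":0.5,"dx":-1,"dy":-0.5,"dz":-90,"twist":0},{"claw":0.5,"dx":-1,"dy":-0.5,"dz":-110,"twist":0},{"claw":0.5,"dx":-1,"dy":-0.5,"dz":-110,"twist":0},{"claw":0.1,"dx":-1,"dy":-0.5,"dz":-110,"twist":0},{"claw":0,"dx":-1,"dy":-0.5,"dz":-110,"twist":0},{"claw":0,"dx":-1,"dy":-0.5,"dz":-110,"twist":0},{"claw":0,"dx":-1,"dy":-0.5,"dz":-110,"twist":0}]' 50
```

```text
clock: 9.05
tool_pos: [0.5182, -0.283, 0.0093]
eef_rot: [-0.157, 0.988, -0.001, 0.001]
contact_force: [-0.7, -0.1, 6.5]
opening: 0.27
finger_force: 49.9
```

```bash
python3 -m pendant '[{"claw":0,"dx":0,"dy":0,"dz":30,"twist":0},{"claw":0,"dx":-5,"dy":0,"dz":60,"twist":0},{"claw":0,"dx":-30,"dy":40,"dz":60,"twist":-0.12},{"claw":0,"dx":-30,"dy":85,"dz":60,"twist":-0.24},{"claw":0,"dx":-30,"dy":130,"dz":60,"twist":-0.353},{"claw":0,"dx":-30,"dy":175,"dz":60,"twist":-0.353},{"claw":0,"dx":-30,"dy":219,"dz":60,"twist":-0.353},{"claw":0,"dx":-30,"dy":219,"dz":60,"twist":-0.353}]' 50
cat > wed.py <<'E'
from h import *
K,T,im,D=look("wrist","w%d"%int(r.get_state()["clock"]*100));P=cloud(K,T,D);s=r.get_state();t=s["tool_pos"]
Y=R.from_quat(s["eef_rot"]).as_matrix()[:,1];print("tool",t.round(4),"yaw",np.degrees(np.arctan2(-Y[0],Y[1])).round(2),"F",s["contact_force"].round(1))
o=np.array([.653,-.0691]);a=-.035;B=np.array([[np.cos(a),np.sin(a)],[-np.sin(a),np.cos(a)]])
print("tool in die",((t[:2]-o)@B.T*1000).round(1))
Q=P.copy();Q[...,:2]=(P[...,:2]-o)@B.T;Q*=1000  # die frame, mm
def band(x0,x1,y0,y1):
    m=(D>0)&(Q[...,0]>x0)&(Q[...,0]<x1)&(abs(Q[...,1]-(y0+y1)/2)<(y1-y0)/2);return Q[m]
td=((t[:2]-o)@B.T*1000)
# wedge top edges ahead of block
for x in range(20,115,12):
    q=band(td[0]+x-3,td[0]+x+3,td[1]-25,td[1]+25)
    if len(q)<5: continue
    top=np.percentile(q[:,2],90);k=q[q[:,2]>top-3.5]
    print("ahead",x,"top",top.round(1),"y",k[:,1].min().round(1),k[:,1].max().round(1))
q=band(-43,-20,-48,-28);q2=band(-43,-20,28,48);q3=band(-43,-18,-20,20)
for n,k in (("plateR",q),("plateL",q2),("plateM",q3)):
    if len(k): print(n,np.median(k[:,2]).round(2),len(k))
q=band(-12,12,-12,12); q=q[q[:,2]>100]
if len(q): print("punch top",np.percentile(q[:,2],95).round(1),q.mean(0).round(1))
for q,z in (("wedge_tip",max(t[2]-.008,0)),("slot",.012)):
    for d in nets.place_of("wrist",q):
        if d["confidence"]<.5: continue
        p=ray(K,T,d["position"][0]*512,d["position"][1]*384,z);print(q,d["confidence"],((p[:2]-o)@B.T*1000).round(1))
E
python3 wed.py
```

```text
clock: 9.85
tool_pos: [0.488, -0.0545, 0.0682]
eef_rot: [0.012, 1.0, 0.003, 0.001]
contact_force: [0.0, 0.5, -2.5]
opening: 0.268
finger_force: 49.9
tool [ 0.4875 -0.0592  0.0681] yaw -1.7 F [-0.8 -0.8 -1.2]
tool in die [-165.8    4.1]
ahead 20 top 0.4 y -20.5 -7.5
ahead 44 top 75.4 y -0.8 23.0
ahead 56 top 73.0 y -0.4 22.9
ahead 68 top 70.5 y 0.1 23.3
ahead 92 top 12.4 y -20.3 -5.8
ahead 104 top 12.3 y -20.6 -5.0
plateM 11.51 34
slot 0.69 [-46.6   1.6]
```

```bash
python3 -m pendant '[{"claw":0,"dx":0,"dy":0,"dz":-15,"twist":0},{"claw":0,"dx":0,"dy":0,"dz":-15,"twist":0},{"claw":0,"dx":0,"dy":0,"dz":-15,"twist":0}]' 50; python3 wed.py; ls pics
```

```text
clock: 10.3
tool_pos: [0.4865, -0.0656, 0.0526]
eef_rot: [0.02, 1.0, -0.0, -0.0]
contact_force: [-0.1, -0.8, -2.8]
opening: 0.268
finger_force: 49.9
tool [ 0.4867 -0.0652  0.0528] yaw -2.3 F [-0.5 -0.3 -1.7]
tool in die [-166.3   -2. ]
ahead 44 top 59.5 y -12.6 11.2
ahead 56 top 57.0 y -12.3 11.0
ahead 68 top 54.9 y -12.1 11.1
ahead 80 top 12.4 y -26.6 22.5
ahead 92 top 12.4 y -27.0 22.8
ahead 104 top 12.3 y -26.6 23.0
scene.png
top.png
ts.png
w1.png
w1030.png
w2.png
w3.png
w4.png
w5.png
w5c.png
w6.png
w7.png
w985.png
```

View pics/w1030.png

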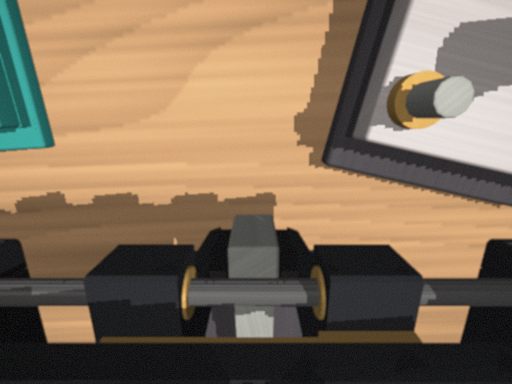

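```bash
python3 -m pendant '[{"claw":0,"dx":0,"dy":0.5,"dz":-15,"twist":0},{"claw":0,"dx":0,"dy":0.5,"dz":-26,"twist":0},{"claw":0,"dx":0,"dy":0.5,"dz":-30,"twist":0},{"claw":0,"dx":0,"dy":0.5,"dz":-31,"twist":0},{"claw":0,"dx":0,"dy":0.5,"dz":-31,"twist":0}]' 60; python3 wed.py|head -4
python3 - <<'E'
from h import *
for c in ("scene","top"):
    K,T,im,D=look(c,c+"b")
    P=cloud(K,T,D);o=np.array([.653,-.0691]);a=-.035;B=np.array([[np.cos(a),np.sin(a)],[-np.sin(a),np.cos(a)]])
    Q=P.copy();Q[...,:2]=(P[...,:2]-o)@B.T;Q*=1000
    m=(D>0)&(abs(Q[...,0])<40)&(abs(Q[...,1])<46)&(Q[...,2]>28)&(Q[...,2]<47);print(c,"plate z",np.median(Q[m][:,2]),m.sum())
    m=(D>0)&(np.hypot(Q[...,0],Q[...,1])<14)&(Q[...,2]>60);print("punch top",np.percentile(Q[m][:,2],95),m.sum())
E
python3 -c "
import cv2
a=cv2.imread('pics/sceneb.png')[140:280,120:320]
cv2.imwrite('pics/sb.png',cv2.resize(a,None,fx=4,fy=4))"
```

```text
clock: 10.95
tool_pos: [0.4866, -0.0634, 0.0217]
eef_rot: [0.019, 1.0, -0.0, -0.0]
contact_force: [-0.3, -0.3, -2.0]
opening: 0.267
finger_force: 59.9
tool [ 0.4869 -0.0634  0.0218] yaw -2.17 F [ 0.4 -0.2 -2.5]
tool in die [-1.662e+02 -1.000e-01]
ahead 44 top 28.7 y -10.2 13.6
ahead 56 top 26.0 y -10.0 13.3
scene plate z 34.97320184592589 869
punch top 119.77282591258088 145
top plate z 34.49887078646463 549
punch top 120.5129493781971 62
```

View pics/sb.png

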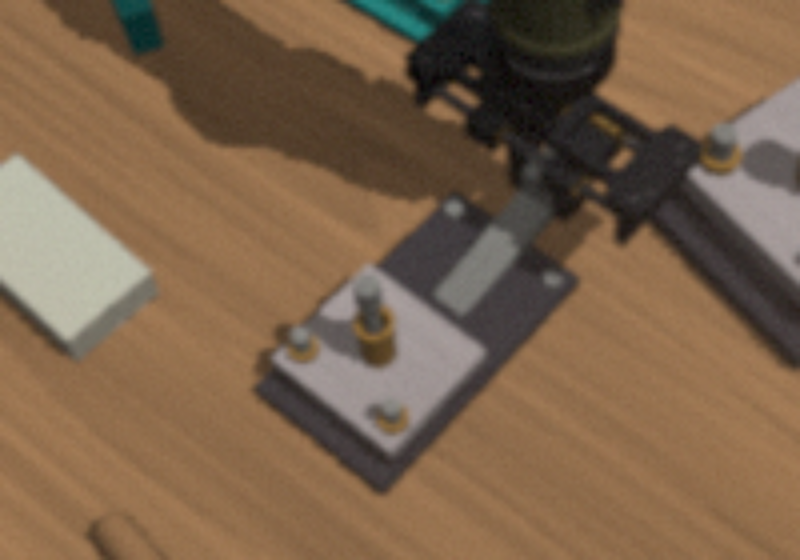

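```bash
cat > lift.py <<'E'
from h import *
K,T,im,D=look("scene","s%d"%int(r.get_state()["clock"]*100))
P=cloud(K,T,D);o=np.array([.653,-.0691]);a=-.035;B=np.array([[np.cos(a),np.sin(a)],[-np.sin(a),np.cos(a)]])
Q=P.copy();Q[...,:2]=(P[...,:2]-o)@B.T;Q*=1000
m=(D>0)&(abs(Q[...,0])<38)&(abs(Q[...,1])<44)&(Q[...,2]>28)&(Q[...,2]<47);print("plate z",np.median(Q[m][:,2]),m.sum())
m=(D>0)&(np.hypot(Q[...,0],Q[...,1])<14)&(Q[...,2]>60);print("punch top",np.percentile(Q[m][:,2],95),m.sum())
s=r.get_state();print("tool die",((s["tool_pos"][:2]-o)@B.T*1000).round(1),s["tool_pos"][2].round(4),s["contact_force"].round(1))
E
python3 -m pendant '[{"claw":0,"dx":0,"dy":0,"dz":-0.5,"twist":0},{"claw":0,"dx":8,"dy":-0.3,"dz":-0.5,"twist":0},{"claw":0,"dx":16,"dy":-0.6,"dz":-0.5,"twist":0},{"claw":0,"dx":24,"dy":-0.8,"dz":-0.5,"twist":0},{"claw":0,"dx":30,"dy":-1,"dz":-0.5,"twist":0},{"claw":0,"dx":30,"dy":-1,"dz":-0.5,"twist":0}]' 60; python3 lift.py
```

```text
clock: 11.8
tool_pos: [0.5169, -0.0647, 0.0213]
eef_rot: [0.019, 1.0, -0.0, -0.0]
contact_force: [-2.5, -1.2, 4.8]
opening: 0.266
finger_force: 59.9
plate z 35.073205350051765 778
punch top 119.7816239937177 143
tool die [-136.2   -0.3] 0.0213 [-2.5  0.5  4.5]
```

```bash
python3 -m pendant '[{"claw":0,"dx":4,"dy":-0.1,"dz":0,"twist":0},{"claw":0,"dx":8,"dy":-0.3,"dz":0,"twist":0},{"claw":0,"dx":12,"dy":-0.4,"dz":0,"twist":0},{"claw":0,"dx":15,"dy":-0.5,"dz":0,"twist":0},{"claw":0,"dx":18,"dy":-0.6,"dz":0,"twist":0},{"claw":0,"dx":18,"dy":-0.6,"dz":0,"twist":0},{"claw":0,"dx":18,"dy":-0.6,"dz":0,"twist":0}]' 60; python3 lift.py
```

```text
clock: 12.55
tool_pos: [0.5243, -0.0653, 0.0213]
eef_rot: [0.018, 1.0, -0.001, -0.01]
contact_force: [-20.5, 1.6, 22.5]
opening: 0.266
finger_force: 60.0
plate z 35.10470463629417 774
punch top 119.48414903920388 143
tool die [-128.7   -0.6] 0.0213 [-20.3   3.1  22.5]
```

```bash
python3 -m pendant '[{"claw":0,"dx":0,"dy":0,"dz":0.5,"twist":0},{"claw":0,"dx":0,"dy":0,"dz":1,"twist":0},{"claw":0,"dx":0,"dy":0,"dz":1,"twist":0},{"claw":0,"dx":0,"dy":0,"dz":1,"twist":0}]' 60; python3 lift.py; python3 wed.py|head -5
```

```text
clock: 13.0
tool_pos: [0.5249, -0.0653, 0.0213]
eef_rot: [0.019, 1.0, -0.001, -0.009]
contact_force: [-17.5, 1.4, 13.1]
opening: 0.265
finger_force: 60.0
plate z 35.129716477580956 784
punch top 119.72425505685206 146
tool die [-128.2   -0.7] 0.0213 [-17.4   1.5  13.3]
tool [ 0.5248 -0.0653  0.0213] yaw -2.12 F [-17.6   0.1  11.8]
tool in die [-128.2   -0.7]
ahead 44 top 28.6 y -10.7 13.0
ahead 56 top 26.0 y -10.4 13.3
ahead 68 top 23.3 y -10.7 12.9
```

```bash
python3 -m pendant '[{"claw":0,"dx":0,"dy":0,"dz":0.6,"twist":0},{"claw":0,"dx":1,"dy":0,"dz":1,"twist":0},{"claw":0,"dx":2,"dy":-0.1,"dz":1,"twist":0},{"claw":0,"dx":4,"dy":-0.1,"dz":1,"twist":0},{"claw":0,"dx":4,"dy":-0.1,"dz":1,"twist":0}]' 60; python3 lift.py
```

```text
clock: 13.7
tool_pos: [0.5292, -0.0657, 0.0215]
eef_rot: [0.019, 1.0, -0.001, -0.009]
contact_force: [-15.9, 0.8, 4.8]
opening: 0.274
finger_force: 60.0
plate z 35.93334156108874 785
punch top 120.28145452104542 148
tool die [-123.8   -0.9] 0.0216 [-16.    1.    4.6]
```

```bash
python3 -m pendant '[{"claw":0,"dx":2,"dy":-0.1,"dz":0.3,"twist":0},{"claw":0,"dx":4,"dy":-0.1,"dz":0.3,"twist":0},{"claw":0,"dx":6,"dy":-0.2,"dz":0.3,"twist":0},{"claw":0,"dx":8,"dy":-0.3,"dz":0.3,"twist":0},{"claw":0,"dx":8,"dy":-0.3,"dz":0.3,"twist":0},{"claw":0,"dx":8,"dy":-0.3,"dz":0.3,"twist":0}]' 60; python3 lift.py
```

```text
clock: 14.35
tool_pos: [0.5379, -0.0661, 0.0217]
eef_rot: [0.019, 1.0, -0.001, -0.009]
contact_force: [-14.7, 0.4, 2.3]
opening: 0.268
finger_force: 60.0
plate z 37.83233048800461 777
punch top 122.4551368074852 150
tool die [-115.1   -1.1] 0.0217 [-14.3   0.    1.6]
```

```bash
python3 -m pendant '[{"claw":0,"dx":2,"dy":-0.1,"dz":0,"twist":0},{"claw":0,"dx":4,"dy":-0.1,"dz":0,"twist":0},{"claw":0,"dx":4,"dy":-0.1,"dz":0,"twist":0},{"claw":0,"dx":4,"dy":-0.1,"dz":0,"twist":0},{"claw":0,"dx":4,"dy":-0.1,"dz":0,"twist":0},{"claw":0,"dx":4,"dy":-0.1,"dz":0,"twist":0}]' 60; python3 lift.py; python3 wed.py|head -5; ls -t pics|grep ^s|head -1
python3 -c "
import cv2,glob,os
f=max(glob.glob('pics/s1*.png'),key=os.path.getmtime)
cv2.imwrite('pics/fin.png',cv2.resize(cv2.imread(f)[140:280,120:320],None,fx=4,fy=4))"
```

```text
clock: 15.0
tool_pos: [0.5421, -0.0663, 0.0217]
eef_rot: [0.019, 1.0, -0.001, -0.009]
contact_force: [-14.1, -0.2, 2.1]
opening: 0.266
finger_force: 60.0
plate z 38.523584081920525 760
punch top 123.35836763170826 154
tool die [-111.    -1.1] 0.0217 [-13.4   0.9   1.9]
tool [ 0.5421 -0.0663  0.0217] yaw -2.17 F [-14.3   0.9   3. ]
tool in die [-111.    -1.1]
ahead 44 top 28.8 y -11.1 12.5
ahead 56 top 26.0 y -11.0 12.2
ahead 68 top 23.5 y -25.5 12.5
s1500.png
```

View pics/fin.png

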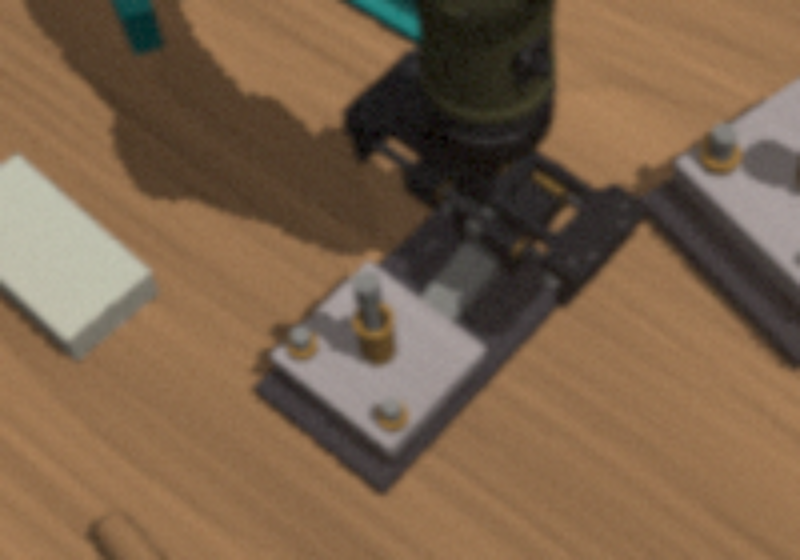

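The plate is up about 3.5 mm on the wedge, the punch is seated, and the arm is steady, so I'm handing in.

```bash
python3 -c "
from plant import r
print(r.finish_job())"
```

```text
the job is handed in; nothing more can be done
None
```

The job is handed in, with no verdict returned: the punch is fully down in the brass tube, the gripper is still holding the wedge with the plate up about 3.5 mm on it, and the arm never went near the jar or the soldering block.

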